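# Draw the weight off a bent dent-puller rod and pocket it

### The arm

A 6-joint arm with a two-finger parallel gripper is mounted at the origin on the work surface. World frame = base frame: x ahead of the robot, y to its left, z up, the work surface at z = 0. Lengths are in m, angles in rad, forces in N, time in s.
With the tool pointing down it reaches from about 0.25 to 0.775 m from the base axis. Payload 4 kg.
Tool frame: the origin (TCP) lies on the centre line of the jaws, within the pads' length; the fingertips stand 17 mm ahead of it and the grasp point (between the pads) lies 2 mm behind it (env.tcp_to_tips is the distance from the TCP to the fingertips, in m); z points along the fingers, y is the direction in which the jaws open and shut (so a half turn about z gives the same grasp; the last joint's range is limited). The gripper opens to 85 mm and grips with 20 to 120 N. Pads are 22 mm wide; open, the fingers measure 114 mm over their backs; the gripper's body (76 mm by 85 mm) begins 54 mm behind the grasp point. The pads swing forward as they close: fully open they stand 13 mm farther back than shut.
Start: joints at [1.239, 0.087, 1.371, -0, 1.684, -0.103], TCP at [0.125, 0.536, 0.226] pointing down, gripper open.
Joint ranges: [-3.1, 3.1], [-0.76, 2.03], [0.27, 2.55], [-1.08, 4.22], [0.17, 2.65], [-2.57, 2.57]. Speed limits (rad/s): [2.79, 2.79, 3.14, 3.14, 3.14, 3.14].

### API

Orientations are given as a 3x3 rotation matrix whose columns are the frame's x, y, z axes.
In Python, from plant import env gives the robot as it stands.
- The arm moves only by the tool play_rows, never from a script. Its argument "series" is a list of rows, each an object with "slide": the shift along the tool's x, y, z in units of 30 mm (1.0 is 30 mm), a list of three; "twist": the turn, a rotation vector about the tool's x, y, z in units of 6 degrees (1.0 is 6 degrees), a list of three. In form: [{"slide": [x, y, z], "twist": [ax, ay, az]}, ...]. A call has 1 to 20 rows; each row is the pose to reach, as a shift and turn from the pose commanded when the call began, along the tool's axes at that moment; what a row does not reach only later rows make up. A row lasts 1/8 s, in which the tool goes at most 62.5 mm and 10.7 degrees, less where a joint would pass 70% of its speed; a pose out of reach is approached as far as the arm can. A call with a gripper value outside its range is refused whole. "gripper" is the opening, from -1 (shut) to 1 (fully open), so that 0 is half open, set as the call begins (left out, the last holds). The fingers move at their own pace and stop on an object; "newtons" is the grip in N (left out, the last holds). Time passes only in rows, so rows that repeat a pose let the fingers close. It gives the time, the measured TCP pose, the force and the opening at its end, in the units of the state.
- env.sense(): the state, without advancing time (a new reading comes with each control period).
- env.get_image(name): name is "scene" or "side" or "wrist"; returns the picture (384x512x3 uint8, blue, green, red); there is no depth.
- env.camera_model(name): a dict with "K" (3x3 intrinsics, pixels), "R" (3x3) and "t" (3): a world point X has camera coordinates R X + t. Camera axes: x right, y down, z forward; pixel columns grow to the right and rows downward; lengths in m; the calibration is good to about 2 mm. A picture is of the moment at which its call begins: read the wrist's pose just before it. camera_model takes no time and is no camera call; for the wrist camera it gives the pose at the moment of the call.
- env.finish_job(): hands the job in, once; it reports no verdict.
Trained networks look in the newest picture that a camera, given by its name, has taken for a name from the list of things; names that differ only in an ending like _2 or _b are one class to them, and where a whole thing is asked for, a point or a joint stands for the part that bears it (a point fixed in the world has none). Each returns a list of dicts, best first, with "score" (0 to 1); they miss things now and then, are a little off and sometimes report something else, mostly with a low value. They report only what shows in the picture. A call takes as long as a camera call. They do not tell look-alikes from the thing itself.
- env.look_for(camera, target): "bbox" ([left, top, right, bottom] as shares, 0 to 1, of the picture: columns of its width, rows of its height, round what is visible of it).
- env.masks_of(camera, target): "pixels" (384x512 bool, what is visible of it) and "bbox" ([left, top, right, bottom] as shares, 0 to 1, of the picture: columns of its width, rows of its height, round what is visible of it).
The state is a dict: "time": time; "joints": joint angles; "dq": joint speeds; "effort": joint torques, N m; "eef_pos": TCP position; "ee_rot": TCP orientation; "force": force on the tool from outside, world axes, zero at the start; "moment": the same for the moment, N m; "grip_width": finger opening in m.
Only numpy, scipy, OpenCV 4.12 (cv2) and the standard library are available. Lean on these libraries where they do the work, as an engineer would, in place of code of your own. Each camera call takes 0.05 s, during which the arm holds its last target. There are 200 camera calls.

### The job

The dent puller clamped in the vice has a slightly bent rod that is to be replaced. Keeping hold of its sliding weight, draw it off the free end of the rod by feel, letting it follow the bend and never forcing it hard against the rod, then lower it into its pocket in the open case without dropping it, and let go. Leave the other things as they are.

Things in the scene. Friction and masses are not known exactly. Their poses are not given: they have to be found in the camera images.
- weight_center (a point): Centre of the dent puller's loose sliding weight: a steel spool 60 mm long, 0.25 to 0.4 kg, two flanges of 40 mm diameter, each 10 mm thick, and between them a round waist of 30 mm diameter, 40 mm long, to grip across. A 17 mm bore runs right through along its x axis. It starts threaded on the rod near the vice, its bore resting on top of the rod. Either end may lead.
- rod_root (a point): Where the puller's 14 mm round steel rod leaves the side of the vice jaws, on the rod's axis, 135 mm above the bench. From here it runs level along +y for 184 mm to a free, rounded end without a stop. The first 105 mm are straight; the rest curves through 7 degrees, ending 7 mm off the straight line. To which side (up, down, left, right, between) varies and must be felt; the weight shifts and turns along with it.
- vice: Blue bench vice on a plywood board (280 x 180 mm) that holds the puller; fixed; origin under the board's centre, on the bench; jaw tops 149 mm high, the rod out along +y. The rod does not give or turn. Weight and rod have 1.5 mm play all round. A well guided weight slides with a few newtons; from about 25 N between weight and rod on, the bore is scored or the rod bends further.
- pocket (a point): Where the weight's centre is when fully down in its pocket in the fixed black case: 35 mm above the bench, 20 mm above the pocket floor; the insert's top is 40 mm, the case rim 46 mm above the bench. The pocket is 68 mm long along this point's x and 46 mm wide. A finger scoop of the same depth, 42 mm wide along x and 112 mm long along y, crosses its middle. The weight may lie either way round.
- brush: Black plastic wheel brush, 260 mm long, lying; a bystander.
- gauge: Silver tyre depth gauge, 115 mm long, lying flat; a bystander.
- hook: Steel hook end of the dent puller, 95 mm long, lying flat; a bystander.
- pry_tool: Flat orange plastic panel pry tool, 200 mm long; a bystander.
- bottle: Green glass bottle with a twist cap, 68 mm wide, 200 mm high, standing; a bystander.
- spanner: Steel spanner, 200 mm long, lying flat; a bystander.
There are look-alikes about, which are no part of the job. Leave any yellow look-alike of the part that bears weight_center alone.

How it is judged:
By the outcome, as a careful person would: the job done as asked, in the order asked, and still so for the second after the job is handed in, with the robot touching nothing.
It also fails if it takes over 58 s, if anything falls off the work surface, if the arm or the gripper's body presses on something with over 40 N, if the wrist force passes 120 N, or if a joint passes its speed limit or range.

## Working session

There is one attempt and no reset: what is moved stays moved. The work goes in short steps, Python scripts to look and compute and a tool call to move; the robot and the scene stay as the last step left them, time stands still between calls to the robot, and variables do not carry over. Pictures are saved under pics/ and viewed, about 8 in all and at most 12, crops included, and the job is handed in when it is done.

Besides the shell and the picture viewer there is one more tool, called after "Call:" as name(argument=value, ...) on one line, values as JSON. play_rows: Moves the arm, as the interface text tells. Its arguments: {"type":"object","properties":{"series":{"type":"array","items":{"type":"object","properties":{"slide":{"type":"array","items":{"type":"number"}},"twist":{"type":"array","items":{"type":"number"}}}}},"gripper":{"type":"number"},"newtons":{"type":"number"}},"required":["series"]}

```bash
mkdir -p pics; ls
cat > h.py <<'E'
import numpy as np, cv2
from plant import env
def ray(cam,u,v):
    m=env.camera_model(cam);K,R,t=map(np.array,(m["K"],m["R"],m["t"]))
    d=R.T@np.linalg.solve(K,[u,v,1.]);return -R.T@t,d
def at_z(cam,u,v,z):
    c,d=ray(cam,u,v);return c+d*(z-c[2])/d[2]
def proj(cam,X):
    m=env.camera_model(cam);p=np.array(m["K"])@(np.array(m["R"])@np.array(X)+np.array(m["t"]));return p[:2]/p[2]
E
python3 - <<'E'
from h import *
np.set_printoptions(precision=4,suppress=True)
a=env.get_image("scene");b=env.get_image("side")
cv2.imwrite("pics/scene.png",cv2.resize(a,(800,600)));cv2.imwrite("pics/side.png",cv2.resize(b,(800,600)))
for c in("scene","side"):
  m=env.camera_model(c);print(c,-np.array(m["R"]).T@np.array(m["t"]),np.array(m["K"])[0])
  for n in("weight_center","vice","pocket","rod_root"):
    try:
      for r in env.look_for(c,n)[:3]:print(n,round(r["score"],2),np.round(np.array(r["bbox"])*[512,384,512,384]))
    except Exception as e:print(n,e)
print(env.sense())
E
```

```text
pics
scene [ 1.2582 -0.1229  0.685 ] [383.1955   0.     260.5093]
weight_center 0.98 [269. 277. 299. 298.]
weight_center 0.79 [245. 182. 270. 203.]
weight_center 0.59 [233. 161. 249. 180.]
pocket 0.66 [368. 178. 512. 279.]
rod_root 0.76 [135. 167. 314. 280.]
side [ 0.3337 -0.9922  0.8771] [457.1      0.     262.2096]
weight_center 0.76 [157. 244. 185. 264.]
weight_center 0.66 [252. 174. 276. 197.]
weight_center 0.54 [313. 178. 330. 204.]
vice 0.83 [212. 157. 345. 292.]
pocket 0.65 [174.  86. 267. 161.]
rod_root 0.85 [209. 157. 344. 291.]
rod_root 0.63 [274. 175. 295. 190.]
{'time': 0.5, 'joints': array([ 1.2389,  0.0872,  1.3707, -0.    ,  1.6837, -0.1031]), 'dq': array([ 0.0003,  0.001 , -0.0023,  0.0013,  0.0012,  0.0005]), 'effort': array([ -0.0011, -35.1282, -31.3105,  -0.0001,   0.0011,   0.    ]), 'eef_pos': array([0.1247, 0.5356, 0.2258]), 'ee_rot': array([[-0.9739,  0.2268,  0.    ],
       [ 0.2268,  0.9739, -0.    ],
       [-0.    , -0.    , -1.    ]]), 'force': array([-0.3264,  0.4773, -0.2648]), 'moment': array([-0.0521,  0.0705, -0.0183]), 'grip_width': 0.08521510911281278}
```

View pics/scene.png

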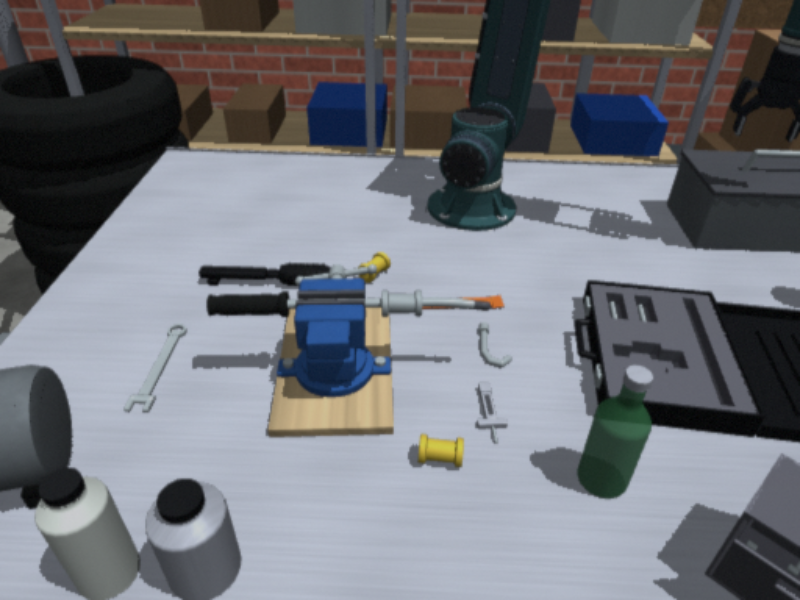

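View pics/side.png

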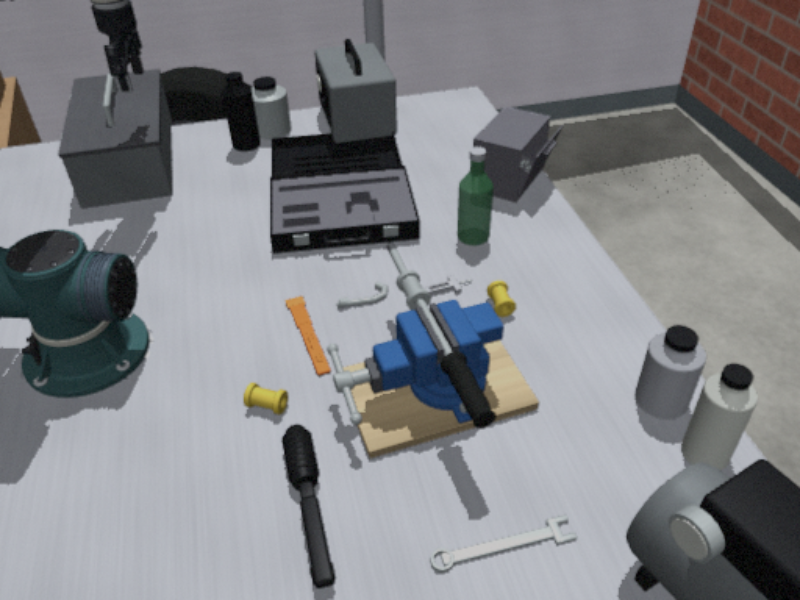

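Scene: weight on the rod at (400,302), free end near (480,303), cross-shaped pocket at about (648,352). Side: weight (411,288), pocket (362,203). Yellow spools at (440,450) and (376,265) in the scene picture are look-alikes. The weight's matching boxes are the second ones.

Run:
```python
from h import *
np.set_printoptions(precision=4,suppress=True)
s=.64
P={"weight":((400,302),(411,288),.1335),"root":((365,302),(434,328),.135),"tip":((478,303),(392,250),.135),"pocket":((648,352),(362,203),.04)}
for n,(a,b,z) in P.items():
  c1,d1=ray("scene",a[0]*s,a[1]*s);c2,d2=ray("side",b[0]*s,b[1]*s)
  k=np.linalg.lstsq(np.c_[d1,-d2],c2-c1,rcond=None)[0]
  print(n,c1+d1*k[0],c2+d2*k[1],"z:",at_z("scene",a[0]*s,a[1]*s,z),at_z("side",b[0]*s,b[1]*s,z))
for c,q in(("scene",0),("side",0)):
  env.get_image(c)
  for n in("bottle","vice","hook"):
    for r in env.masks_of(c,n)[:1]:
      b=np.array(r["bbox"])*[512,384,512,384];print(c,n,round(r["score"],2),b,at_z(c,(b[0]+b[2])/2,b[3],0))
# crops enlarged
a=env.get_image("scene");b=env.get_image("side")
A=cv2.resize(a[170:215,225:330],None,fx=7.5,fy=7.5,interpolation=3)
B=cv2.resize(a[180:275,365:485],None,fx=3.3,fy=3.3,interpolation=3)
C=cv2.resize(b[150:215,230:320],None,fx=4,fy=4,interpolation=3)[:,:400]
o=np.zeros((600,800,3),np.uint8)
A=A[:,:787];A=cv2.resize(A,(700,300));o[:300,:700]=A
B=cv2.resize(B,(379,300));o[300:,:379]=B
C=cv2.resize(C,(415,300));o[300:,385:800]=C
cv2.imwrite("pics/crop1.png",o)
```

```text
weight [ 0.5458 -0.1454  0.1348] [ 0.546  -0.1456  0.1346] z: [ 0.5441 -0.1454  0.1335] [ 0.5463 -0.1443  0.1335]
root [ 0.5449 -0.1982  0.1317] [ 0.5623 -0.2225  0.1125] z: [ 0.5492 -0.1978  0.135 ] [ 0.5556 -0.2451  0.135 ]
tip [ 0.5388 -0.0276  0.1331] [ 0.5418 -0.0319  0.1284] z: [ 0.5413 -0.0279  0.135 ] [ 0.54   -0.0403  0.135 ]
pocket [0.5407 0.2502 0.0491] [0.5423 0.2478 0.0459] z: [0.5304 0.2556 0.04  ] [0.5438 0.2566 0.04  ]
scene bottle 0.9 [372.992  232.5888 420.4032 318.9888] [0.7796 0.1585 0.    ]
scene vice 0.64 [131.0208 169.8816 316.1088 279.7824] [ 0.6953 -0.2105  0.    ]
scene hook 0.57 [307.5072 206.0928 330.1888 231.0144] [0.5221 0.0196 0.    ]
side bottle 0.74 [291.4816  94.3872 318.8224 159.2064] [0.7435 0.0905 0.    ]
side vice 0.66 [211.712  155.7888 345.088  291.3024] [ 0.5213 -0.3734  0.    ]
side hook 0.69 [209.6128 157.7088 343.5008 290.6112] [ 0.5177 -0.3704  0.    ]
```

View pics/crop1.png

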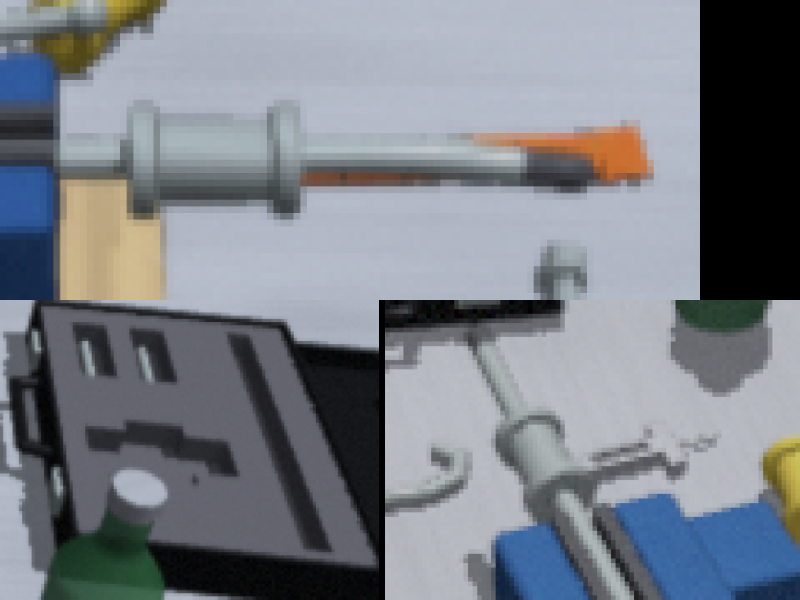

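Scene crop: the spool's flanges are at columns 145 and 287 and the rod leaves the vice at 60. Its end, at about (590,172), bends image-down, which means +x and/or down. The case crop shows the cross pocket, skewed, at about (160,448). I'll move above the rod and use the wrist camera.

Call:
play_rows(series=[{"slide": [-1.5, -1.5, -1.5], "twist": [0, 0, 1]}, {"slide": [-3, -3, -3], "twist": [0, 0, 2]}, {"slide": [-4.5, -4.5, -3.5], "twist": [0, 0, 3.2]}, {"slide": [-6, -6, -3.5], "twist": [0, 0, 4.4]}, {"slide": [-7.5, -7.5, -3.5], "twist": [0, 0, 5.6]}, {"slide": [-9, -9, -3.5], "twist": [0, 0, 6.8]}, {"slide": [-10.5, -10.5, -3.5], "twist": [0, 0, 8]}, {"slide": [-12, -12, -3.5], "twist": [0, 0, 9.2]}, {"slide": [-13.5, -13.5, -3.5], "twist": [0, 0, 10.4]}, {"slide": [-15, -15, -3.5], "twist": [0, 0, 11.5]}, {"slide": [-16.5, -16.5, -3.5], "twist": [0, 0, 12.3]}, {"slide": [-18, -18, -3.5], "twist": [0, 0, 12.8]}, {"slide": [-18.6, -18.1, -3.5], "twist": [0, 0, 12.8]}, {"slide": [-18.6, -18.1, -3.5], "twist": [0, 0, 12.8]}, {"slide": [-18.6, -18.1, -3.5], "twist": [0, 0, 12.8]}])

```text
time: 2.88
eef_pos: [0.5448, -0.1195, 0.3305]
ee_rot: [[-0.001, 1.0, -0.001], [1.0, 0.001, 0.001], [0.001, -0.001, -1.0]]
force: [0.4, 1.9, 1.0]
grip_width: 0.0853
```

Run:
```python
from h import *
np.set_printoptions(precision=4,suppress=True)
s=env.sense();print(s["time"],s["joints"],s["eef_pos"],s["ee_rot"],env.tcp_to_tips)
print({k:np.array(v) for k,v in env.camera_model("wrist").items()})
a=env.get_image("wrist");cv2.imwrite("pics/w1.png",cv2.resize(a,(800,600),interpolation=3));cv2.imwrite("pics/w1raw.png",a)
for r in env.look_for("wrist","weight_center"):print(r["score"],np.array(r["bbox"])*[512,384,512,384])
```

```text
2.875 [-0.3179  0.1098  1.1403  0.0005  1.8926 -0.3192] [ 0.5448 -0.1195  0.3305] [[-0.0014  1.     -0.0009]
 [ 1.      0.0014  0.0008]
 [ 0.0008 -0.0009 -1.    ]] 0.017
{'K': array([[305.1082,   0.    , 256.6292],
       [  0.    , 305.1082, 189.1532],
       [  0.    ,   0.    ,   1.    ]]), 'R': array([[ 1.    ,  0.0008, -0.0026],
       [ 0.0015, -0.9592,  0.2826],
       [-0.0023, -0.2826, -0.9592]]), 't': array([-0.5438, -0.1817,  0.4474])}
0.91 [362.8032 102.6048 400.9984 145.1904]
0.89 [240.0768 158.4    276.5824 217.3056]
0.71 [ 73.5744 182.5152 119.5008 224.4096]
```

View pics/w1.png

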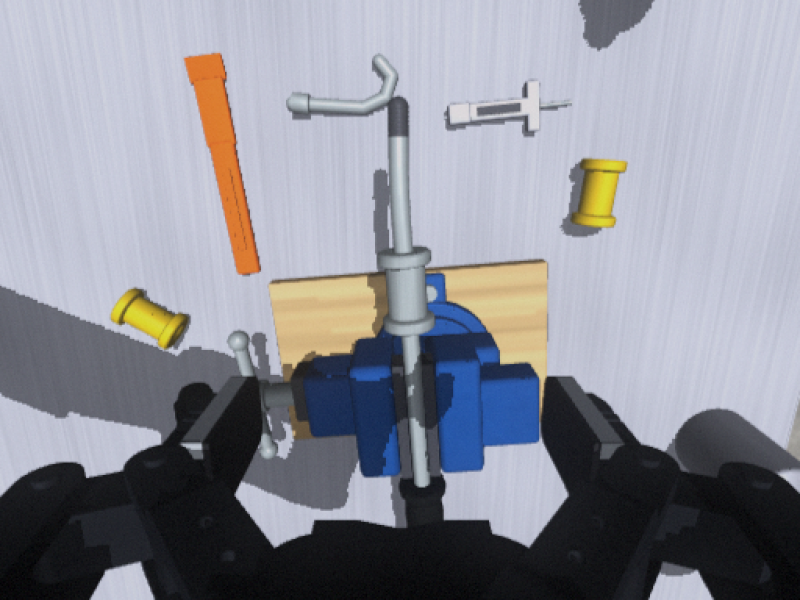

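Wrist view: weight at (407,290) between flanges (404,256) and (409,324). The rod passes (418,480) behind the jaws, (412,340) and (403,245), and its end is at (398,98). I'll measure axis and bend from edge profiles.

Run:
```python
from h import *
np.set_printoptions(precision=4,suppress=True)
a=cv2.imread("pics/w1raw.png").astype(int)
for v in list(range(64,166,6))+[168,180,190,198,204]+list(range(212,222,3)):
  row=a[v,225:300];g=row.max(1)-row.min(1);print(v,' '.join(f"{x}" for x in a[v,238:278].mean(1).astype(int))) if v in(100,150,216) else None
m=cv2.Canny(cv2.imread("pics/w1raw.png"),40,120)
for v in range(60,222,6):
  e=np.where(m[v,232:284])[0]+232
  print(v,e)
for u,v in((255.5,64),(258,156),(261.5,165),(261.5,207),(264.5,219),(267.5,305)):print(u,v,at_z("wrist",u,v,.135))
for u,v in((404*.64,256*.64),(409*.64,324*.64)):print("fl",at_z("wrist",u,v,.1335))
```

```text
100 196 200 206 202 199 202 203 208 200 203 141 115 140 162 177 193 211 216 214 189 175 156 134 137 197 204 200 204 202 201 205 211 206 204 209 207 202 205 207 204
60 [238 239 243 244 249 252]
66 [232 243 244 261]
72 [238 239 248 261]
78 [248 261]
84 [248 261]
90 [248 250 253 257 259 262]
96 [248 250 253 257 259 262]
102 [248 250 253 257 259 262]
108 [240 241 242 243 244 245 246 248 250 253 257 259 261]
114 [239 247 249 251 257 259 262]
120 [239 251 257 259 262]
126 [238 248 251 258 260 262]
132 [240 249 251 260 262]
138 [239 248 250 252 260 263]
144 [239 248 250 252 261 263]
150 [240 249 251 253 261 263]
156 [240 249 251 253 262 264]
162 [240 266 267 268 276]
168 [241 243 273 274 275]
174 [232 233 234 235 236 237 238 239 240 246 247 250 251 266 278 279 280 281
 282]
180 [235 246 248 266 273]
186 [239 248 266 273 279]
192 [240 249 267 271 274 276 277 280 281 282 283]
198 [240 249 267 274 275]
204 [240 244 251 252 253 254 265 266 267 268 274 275 276 279 280 281 282 283]
210 [238 243 246 275 276]
216 [232 233 234 235 236 237 238 245 248 249 250 252 257 259 260 261 268 277]
255.5 64 [ 0.543  -0.0111  0.135 ]
258 156 [ 0.546  -0.1089  0.135 ]
261.5 165 [ 0.5501 -0.1194  0.135 ]
261.5 207 [ 0.5504 -0.1708  0.135 ]
264.5 219 [ 0.5542 -0.1862  0.135 ]
267.5 305 [ 0.5593 -0.309   0.135 ]
fl [ 0.5467 -0.1183  0.1335]
fl [ 0.5508 -0.1718  0.1335]
```

Run:
```python
from h import *
np.set_printoptions(precision=2,suppress=True)
yaw=.068
d=np.array([-np.sin(yaw),np.cos(yaw),0]);r=np.array([np.cos(yaw),np.sin(yaw),0]);u=np.array([0,0,1.])
w=np.array([.5486,-.145,.1335]);root=w-d*.053+[0,0,.0015];print(root)
def pt(s,phi):
  o=0
  if s>.105:
    R=.079/np.radians(7);o=R*(1-np.cos((s-.105)/R))*7/4.8   # offset scaled to the given 7 mm
  return root+d*s+(np.cos(phi)*r+np.sin(phi)*u)*o
obs={238.5:193.4,271.5:193.25,303:194.5,313.5:195.8}
for deg in (None,0,-30,-45,-70,-90,90):
  for cam in("scene","wrist"):
    q=np.array([proj(cam,pt(s,0 if deg is None else np.radians(deg)) if deg is not None else root+d*s) for s in np.linspace(.01,.184,30)])
    if cam=="scene":print(deg,cam,np.interp([238.5,271.5,303,313.5],q[:,0],q[:,1]),"tip",q[-1])
    else:print(deg,cam,np.interp([78,96,132,156],q[::-1,1],q[::-1,0]),"tip",q[-1])
```

```text
[ 0.55 -0.2   0.14]
None scene [194.04 193.9  193.76 193.72] tip [311.66 193.72]
None wrist [253.06 254.23 256.57 258.13] tip [252.36  67.26]
0 scene [194.04 193.9  194.75 195.56] tip [312.08 195.56]
0 wrist [257.96 256.81 256.71 258.13] tip [259.    66.79]
-30 scene [194.04 193.9  195.27 196.49] tip [311.87 196.49]
-30 wrist [257.31 256.47 256.69 258.13] tip [258.1   67.19]
-45 scene [194.04 193.9  195.38 196.68] tip [311.74 196.68]
-45 wrist [256.54 256.06 256.67 258.13] tip [257.05  67.4 ]
-70 scene [194.04 193.9  195.33 196.56] tip [311.51 196.56]
-70 wrist [254.77 255.13 256.62 258.13] tip [254.67  67.72]
-90 scene [194.04 193.9  195.07 196.07] tip [311.35 196.07]
-90 wrist [253.09 254.25 256.57 258.13] tip [252.45  67.91]
90 scene [194.04 193.9  192.48 191.35] tip [311.97 191.35]
90 wrist [253.02 254.21 256.57 258.13] tip [252.26  66.59]
```

The bend is mostly down with some +x, about −55°. I'll move over the weight, just above it, and refine.

Call:
play_rows(series=[{"slide": [-0.3, 0.03, 1.3], "twist": [0, 0, -0.3]}, {"slide": [-0.6, 0.07, 2.6], "twist": [0, 0, -0.63]}, {"slide": [-0.85, 0.1, 3.7], "twist": [0, 0, -0.63]}, {"slide": [-0.85, 0.1, 4.2], "twist": [0, 0, -0.63]}, {"slide": [-0.85, 0.1, 4.2], "twist": [0, 0, -0.63]}, {"slide": [-0.85, 0.1, 4.2], "twist": [0, 0, -0.63]}])

```text
time: 3.72
eef_pos: [0.5489, -0.1449, 0.2072]
ee_rot: [[-0.068, 0.998, 0.004], [0.998, 0.068, -0.001], [-0.001, 0.004, -1.0]]
force: [-0.5, -0.6, -0.9]
grip_width: 0.0847
```

Run:
```python
from h import *
np.set_printoptions(precision=4,suppress=True)
s=env.sense();print(s["time"],s["eef_pos"],s["ee_rot"],s["force"])
a=env.get_image("wrist");cv2.imwrite("pics/w2raw.png",a)
for r in env.masks_of("wrist","weight_center"):
  b=np.array(r["bbox"])*[512,384,512,384];p=r["pixels"];print(r["score"],b)
  for v in range(int(b[1])+2,int(b[3]),6):
    e=np.where(p[v])[0]
    if len(e):print(v,e.min(),e.max(),at_z("wrist",(e.min()+e.max()+1)/2,v+.5,.14))
  break
print(proj("wrist",s["eef_pos"]))
cv2.imwrite("pics/w2.png",cv2.resize(a,(800,600),interpolation=3))
```

```text
3.725 [ 0.5489 -0.1449  0.2072] [[-0.0684  0.9977  0.0037]
 [ 0.9977  0.0684 -0.0012]
 [-0.0014  0.0036 -1.    ]] [-0.4717 -0.6113 -0.8734]
0.64 [401.3056  90.3936 458.9056 149.6064]
92 415 455 [ 0.6641 -0.0608  0.14  ]
98 417 455 [ 0.6657 -0.0646  0.14  ]
104 417 447 [ 0.6639 -0.0687  0.14  ]
110 416 446 [ 0.6642 -0.0726  0.14  ]
116 414 444 [ 0.6637 -0.0766  0.14  ]
122 412 443 [ 0.6636 -0.0807  0.14  ]
128 410 441 [ 0.6631 -0.0848  0.14  ]
134 408 439 [ 0.6627 -0.089   0.14  ]
140 402 438 [ 0.6611 -0.0933  0.14  ]
146 414 440 [ 0.667  -0.0972  0.14  ]
[256.618  239.8511]
```

View pics/w2.png

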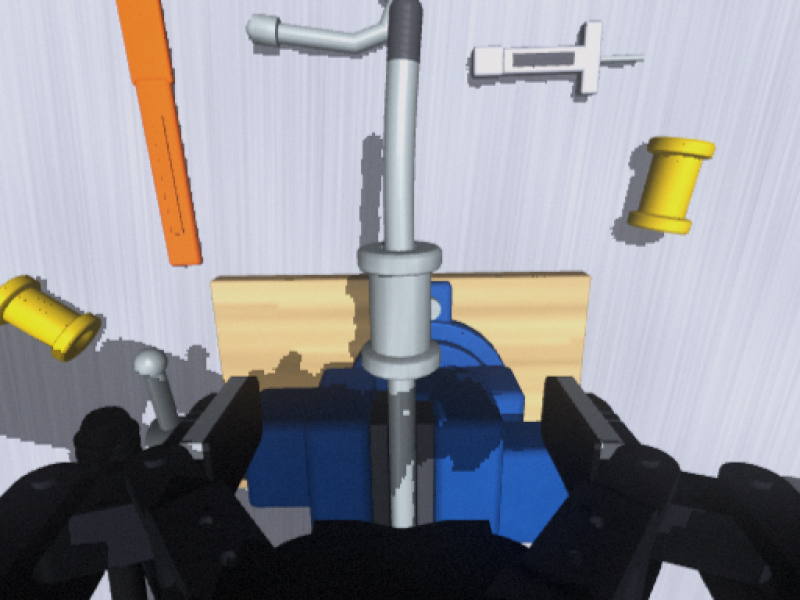

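Wrist view: weight centred at (400,308), flanges 358–442 and 362–438. It lines up with the jaws and the rod is vertical in the image. The tip drifts about 4 px to the right (+x). Now the y position.

Run:
```python
from h import *
np.set_printoptions(precision=4,suppress=True)
for v,z in((378,.1535),(353,.1535),(375,.1485),(245,.1535),(270,.1535),(275,.1485)):print(v,z,at_z("wrist",256,v*.64,z))
```

```text
378 0.1535 [ 0.5504 -0.1727  0.1535]
353 0.1535 [ 0.5496 -0.1601  0.1535]
375 0.1485 [ 0.5505 -0.1736  0.1485]
245 0.1535 [ 0.5462 -0.1102  0.1535]
270 0.1535 [ 0.547  -0.1211  0.1535]
275 0.1485 [ 0.5472 -0.1246  0.1485]
```

Call:
play_rows(series=[{"slide": [0.04, 0, 0.8], "twist": [0, 0, 0]}, {"slide": [0.04, 0, 1.6], "twist": [0, 0, 0]}, {"slide": [0.04, 0, 2.1], "twist": [0, 0, 0]}, {"slide": [0.04, 0, 2.39], "twist": [0, 0, 0]}, {"slide": [0.04, 0, 2.39], "twist": [0, 0, 0]}, {"slide": [0.04, 0, 2.39], "twist": [0, 0, 0]}])

```text
time: 4.58
eef_pos: [0.5486, -0.1443, 0.1342]
ee_rot: [[-0.068, 0.998, 0.002], [0.998, 0.068, -0.001], [-0.001, 0.002, -1.0]]
force: [0.3, 0.8, -0.6]
grip_width: 0.0856
```

Call:
play_rows(series=[{"slide": [0, 0, 0], "twist": [0, 0, 0]}, {"slide": [0, 0, 0], "twist": [0, 0, 0]}, {"slide": [0, 0, 0], "twist": [0, 0, 0]}, {"slide": [0, 0, 0], "twist": [0, 0, 0]}, {"slide": [0, 0, 0], "twist": [0, 0, 0]}, {"slide": [0, 0, 0], "twist": [0, 0, 0]}, {"slide": [0, 0, 0], "twist": [0, 0, 0]}, {"slide": [0, 0, 0], "twist": [0, 0, 0]}, {"slide": [0, 0, 0], "twist": [0, 0, 0]}, {"slide": [0, 0, 0], "twist": [0, 0, 0]}], gripper=-1, newtons=20)

```text
time: 5.82
eef_pos: [0.5481, -0.144, 0.1333]
ee_rot: [[-0.068, 0.998, 0.0], [0.998, 0.068, 0.0], [-0.0, 0.0, -1.0]]
force: [-0.1, -0.4, 2.0]
grip_width: 0.0262
```

```bash
cat > st.py <<'E'
from h import *
np.set_printoptions(precision=4,suppress=True)
s=env.sense();R=np.array(s["ee_rot"])
print(s["time"],s["eef_pos"],s["grip_width"],"F tool",R.T@s["force"],"M tool",R.T@s["moment"],"\n",R)
E
python3 st.py
```

```text
5.825 [ 0.5481 -0.144   0.1333] 0.0262268940699746 F tool [-0.3661 -0.145  -2.0264] M tool [-0.0573  0.02   -0.0324] 
 [[-0.0675  0.9977  0.0004]
 [ 0.9977  0.0675  0.    ]
 [-0.      0.0004 -1.    ]]
```

Grip width is 26 mm where 30 was expected, so I'll look.

Run:
```python
from h import *
a=env.get_image("wrist");b=env.get_image("side");c=env.get_image("scene")
o=np.zeros((600,800,3),np.uint8)
o[:300,:400]=cv2.resize(a[130:310,136:376],(400,300),interpolation=3)
o[300:,:400]=cv2.resize(b[120:225,200:340],(400,300),interpolation=3)
o[:300,400:]=cv2.resize(c[140:230,200:320],(400,300),interpolation=3)
cv2.imwrite("pics/g1.png",o)
```

```text
(no output)
```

View pics/g1.png

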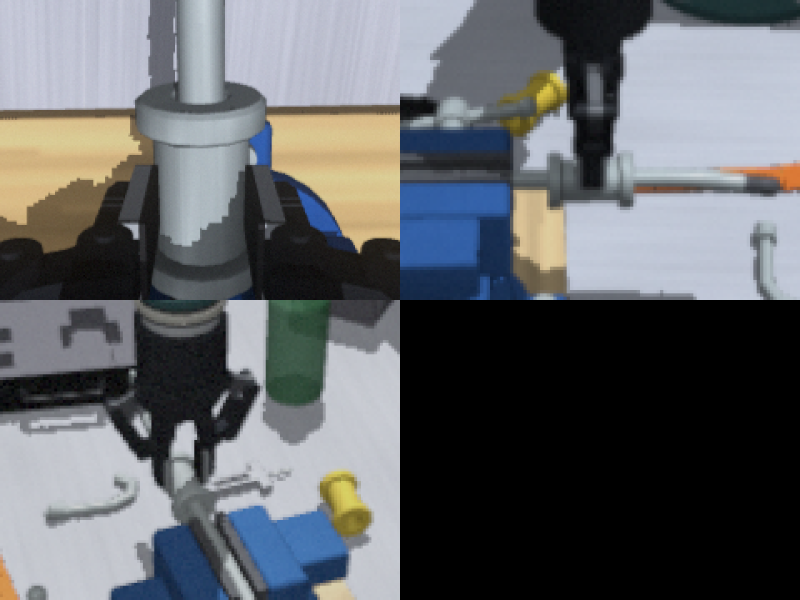

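The grip looks centred and sound: both pads are on the waist, in the wrist crop at (140,220) and (265,200). I'll firm up the grip and lift 1.5 mm to centre the bore.

Call:
play_rows(series=[{"slide": [0, 0, 0], "twist": [0, 0, 0]}, {"slide": [0, 0, 0], "twist": [0, 0, 0]}, {"slide": [0, 0, 0], "twist": [0, 0, 0]}, {"slide": [0, 0, 0], "twist": [0, 0, 0]}], gripper=-1, newtons=40)

```text
time: 6.48
eef_pos: [0.5482, -0.144, 0.1334]
ee_rot: [[-0.067, 0.998, 0.001], [0.998, 0.067, -0.0], [-0.0, 0.001, -1.0]]
force: [0.7, 1.0, 4.4]
grip_width: 0.0253
```

```bash
python3 st.py
```

```text
6.475 [ 0.5482 -0.144   0.1334] 0.025322163231964446 F tool [ 0.9626  0.81   -4.3686] M tool [-0.0293  0.0494  0.041 ] 
 [[-0.0675  0.9977  0.0005]
 [ 0.9977  0.0675 -0.    ]
 [-0.0001  0.0005 -1.    ]]
```

Call:
play_rows(series=[{"slide": [0, 0, -0.02], "twist": [0, 0, 0]}, {"slide": [0, 0, -0.05], "twist": [0, 0, 0]}, {"slide": [0, 0, -0.05], "twist": [0, 0, 0]}, {"slide": [0, 0, -0.05], "twist": [0, 0, 0]}])

```text
time: 6.98
eef_pos: [0.5477, -0.1439, 0.1337]
ee_rot: [[-0.067, 0.998, -0.001], [0.998, 0.067, 0.001], [0.001, -0.001, -1.0]]
force: [1.4, -0.5, -2.6]
grip_width: 0.0251
```

```bash
python3 st.py
```

```text
6.975 [ 0.5477 -0.1439  0.1337] 0.02507637433086136 F tool [-0.5536  1.3736  2.5941] M tool [-0.2733 -0.0625  0.0309] 
 [[-0.0675  0.9977 -0.0014]
 [ 0.9977  0.0675  0.0006]
 [ 0.0007 -0.0013 -1.    ]]
```

Call:
play_rows(series=[{"slide": [0.1, 0, 0], "twist": [0, 0, 0]}, {"slide": [0.25, 0, 0], "twist": [0, 0, 0]}, {"slide": [0.4, 0, 0], "twist": [0, 0, 0]}, {"slide": [0.55, 0, 0], "twist": [0, 0, 0]}, {"slide": [0.7, 0, 0], "twist": [0, 0, 0]}])

```text
time: 7.6
eef_pos: [0.5464, -0.1225, 0.1344]
ee_rot: [[-0.068, 0.998, -0.0], [0.998, 0.068, 0.0], [0.0, -0.0, -1.0]]
force: [0.2, 0.0, -3.6]
grip_width: 0.0249
```

```bash
python3 st.py
```

```text
7.6 [ 0.5464 -0.1225  0.1344] 0.024915568388287013 F tool [0.0276 0.2237 3.5874] M tool [ 0.009  -0.0107  0.037 ] 
 [[-0.0677  0.9977 -0.0005]
 [ 0.9977  0.0677  0.0003]
 [ 0.0004 -0.0005 -1.    ]]
```

Free: 3.6 N is just the weight. On towards the bend, small compensation, feeling.

Call:
play_rows(series=[{"slide": [0.15, 0, 0], "twist": [0, 0, 0]}, {"slide": [0.3, 0, 0], "twist": [0, 0, 0]}, {"slide": [0.45, 0, 0], "twist": [0, 0, 0]}, {"slide": [0.6, 0, 0.0], "twist": [0, 0, 0]}, {"slide": [0.7, 0, 0.0], "twist": [0, 0, 0]}, {"slide": [0.7, 0, 0.0], "twist": [0, 0, 0]}])

```text
time: 8.35
eef_pos: [0.5452, -0.1019, 0.1346]
ee_rot: [[-0.068, 0.998, 0.0], [0.998, 0.068, 0.0], [0.0, 0.0, -1.0]]
force: [0.7, 0.2, -3.4]
grip_width: 0.0252
```

```bash
python3 st.py
```

```text
8.35 [ 0.5452 -0.1019  0.1346] 0.025178114156981072 F tool [0.1036 0.7295 3.4275] M tool [0.0106 0.0445 0.0335] 
 [[-0.0678  0.9977  0.0001]
 [ 0.9977  0.0678  0.    ]
 [ 0.      0.0001 -1.    ]]
```

Call:
play_rows(series=[{"slide": [0.12, 0, 0.0], "twist": [0, -0.05, 0.02]}, {"slide": [0.24, 0, 0.005], "twist": [0, -0.1, 0.04]}, {"slide": [0.35, 0.003, 0.01], "twist": [0, -0.15, 0.05]}, {"slide": [0.35, 0.003, 0.01], "twist": [0, -0.15, 0.05]}])

```text
time: 8.85
eef_pos: [0.5445, -0.0912, 0.1343]
ee_rot: [[-0.063, 0.998, 0.001], [0.998, 0.063, -0.016], [-0.016, 0.0, -1.0]]
force: [0.4, -1.2, -4.0]
grip_width: 0.0246
```

```bash
python3 st.py
```

```text
8.85 [ 0.5445 -0.0912  0.1343] 0.02456145140156219 F tool [-1.1888  0.3051  3.9781] M tool [ 0.0381 -0.0044  0.0284] 
 [[-0.063   0.998   0.001 ]
 [ 0.9979  0.063  -0.0156]
 [-0.0157  0.     -0.9999]]
```

Call:
play_rows(series=[{"slide": [0.13, 0.002, 0.005], "twist": [0, -0.07, 0.03]}, {"slide": [0.26, 0.005, 0.01], "twist": [0, -0.14, 0.06]}, {"slide": [0.4, 0.007, 0.015], "twist": [0, -0.2, 0.08]}, {"slide": [0.4, 0.007, 0.015], "twist": [0, -0.2, 0.08]}])

```text
time: 9.35
eef_pos: [0.544, -0.0791, 0.1336]
ee_rot: [[-0.055, 0.999, 0.002], [0.998, 0.055, -0.036], [-0.037, 0.0, -0.999]]
force: [-0.8, -0.7, -3.7]
grip_width: 0.0248
```

```bash
python3 st.py
```

```text
9.35 [ 0.544  -0.0791  0.1336] 0.02482110331546203 F tool [-0.5435 -0.8749  3.684 ] M tool [-0.0309  0.0653  0.0049] 
 [[-0.0547  0.9985  0.0022]
 [ 0.9978  0.0547 -0.0365]
 [-0.0366  0.0002 -0.9993]]
```

Call:
play_rows(series=[{"slide": [0.13, 0.0, 0.002], "twist": [0, -0.07, 0.03]}, {"slide": [0.26, 0.001, 0.003], "twist": [0, -0.14, 0.06]}, {"slide": [0.4, 0.002, 0.005], "twist": [0, -0.22, 0.09]}, {"slide": [0.4, 0.002, 0.005], "twist": [0, -0.22, 0.09]}])

```text
time: 9.85
eef_pos: [0.5434, -0.0671, 0.133]
ee_rot: [[-0.045, 0.999, 0.003], [0.997, 0.045, -0.059], [-0.06, 0.001, -0.998]]
force: [-0.3, -0.3, -4.0]
grip_width: 0.0247
```

```bash
python3 st.py
```

```text
9.85 [ 0.5434 -0.0671  0.133 ] 0.024710708477083006 F tool [-0.0106 -0.3295  3.9892] M tool [-0.0942  0.05   -0.0092] 
 [[-0.0453  0.999   0.0033]
 [ 0.9972  0.0454 -0.0594]
 [-0.0595  0.0006 -0.9982]]
```

Call:
play_rows(series=[{"slide": [0.13, 0.001, 0.003], "twist": [0, -0.07, 0.03]}, {"slide": [0.26, 0.003, 0.005], "twist": [0, -0.14, 0.06]}, {"slide": [0.4, 0.004, 0.008], "twist": [0, -0.2, 0.08]}, {"slide": [0.4, 0.004, 0.008], "twist": [0, -0.2, 0.08]}])

```text
time: 10.35
eef_pos: [0.543, -0.0552, 0.1321]
ee_rot: [[-0.037, 0.999, 0.004], [0.996, 0.037, -0.08], [-0.08, 0.001, -0.997]]
force: [0.1, 0.0, -4.8]
grip_width: 0.025
```

```bash
python3 st.py
```

```text
10.35 [ 0.543  -0.0552  0.1321] 0.024950800074177642 F tool [0.4289 0.1104 4.774 ] M tool [ 0.0284  0.0905 -0.0371] 
 [[-0.0367  0.9993  0.0042]
 [ 0.9961  0.0369 -0.0803]
 [-0.0804  0.0012 -0.9968]]
```

Call:
play_rows(series=[{"slide": [0.13, 0.001, 0.005], "twist": [0, -0.05, 0.02]}, {"slide": [0.26, 0.002, 0.01], "twist": [0, -0.1, 0.04]}, {"slide": [0.4, 0.003, 0.014], "twist": [0, -0.15, 0.06]}, {"slide": [0.4, 0.003, 0.014], "twist": [0, -0.15, 0.06]}])

```text
time: 10.85
eef_pos: [0.5426, -0.0433, 0.1307]
ee_rot: [[-0.03, 1.0, 0.005], [0.995, 0.031, -0.096], [-0.096, 0.002, -0.995]]
force: [0.2, 0.5, -2.7]
grip_width: 0.0251
```

```bash
python3 st.py
```

```text
10.85 [ 0.5426 -0.0433  0.1307] 0.025066257439148216 F tool [0.744  0.1724 2.6432] M tool [-0.0042  0.0797  0.0301] 
 [[-0.0303  0.9995  0.0047]
 [ 0.9949  0.0306 -0.0959]
 [-0.096   0.0017 -0.9954]]
```

Call:
play_rows(series=[{"slide": [0.15, 0.001, 0.001], "twist": [0, -0.03, 0.02]}, {"slide": [0.3, 0.002, 0.002], "twist": [0, -0.06, 0.04]}, {"slide": [0.45, 0.003, 0.004], "twist": [0, -0.08, 0.05]}, {"slide": [0.5, 0.003, 0.005], "twist": [0, -0.08, 0.05]}, {"slide": [0.5, 0.003, 0.005], "twist": [0, -0.08, 0.05]}])

```text
time: 11.48
eef_pos: [0.5424, -0.0286, 0.1292]
ee_rot: [[-0.025, 1.0, 0.005], [0.994, 0.025, -0.104], [-0.104, 0.002, -0.995]]
force: [-0.8, 0.3, -2.1]
grip_width: 0.0251
```

```bash
python3 st.py
```

```text
11.475 [ 0.5424 -0.0286  0.1292] 0.025069408023444623 F tool [ 0.4936 -0.7818  2.0992] M tool [0.037  0.1262 0.0367] 
 [[-0.0246  0.9997  0.0051]
 [ 0.9943  0.025  -0.104 ]
 [-0.1041  0.0025 -0.9946]]
```

Call:
play_rows(series=[{"slide": [0.15, 0, -0.003], "twist": [0, -0.02, 0]}, {"slide": [0.3, 0, -0.006], "twist": [0, -0.04, 0.01]}, {"slide": [0.45, 0, -0.01], "twist": [0, -0.06, 0.02]}, {"slide": [0.5, 0, -0.01], "twist": [0, -0.06, 0.02]}, {"slide": [0.5, 0, -0.01], "twist": [0, -0.06, 0.02]}])

```text
time: 12.1
eef_pos: [0.5419, -0.0138, 0.1278]
ee_rot: [[-0.023, 1.0, 0.005], [0.994, 0.023, -0.111], [-0.111, 0.002, -0.994]]
force: [-0.9, -0.1, -4.0]
grip_width: 0.0251
```

```bash
python3 st.py
```

```text
12.1 [ 0.5419 -0.0138  0.1278] 0.02514489355408729 F tool [ 0.3498 -0.9444  3.9954] M tool [-0.0615  0.0906 -0.0156] 
 [[-0.0226  0.9997  0.005 ]
 [ 0.9936  0.023  -0.1106]
 [-0.1107  0.0025 -0.9939]]
```

Call:
play_rows(series=[{"slide": [0.15, 0, 0], "twist": [0, -0.01, 0]}, {"slide": [0.3, 0, 0], "twist": [0, -0.02, 0.01]}, {"slide": [0.45, 0, 0], "twist": [0, -0.03, 0.02]}, {"slide": [0.5, 0, 0], "twist": [0, -0.03, 0.02]}, {"slide": [0.5, 0, 0], "twist": [0, -0.03, 0.02]}])

```text
time: 12.72
eef_pos: [0.5416, 0.0011, 0.1262]
ee_rot: [[-0.02, 1.0, 0.005], [0.993, 0.021, -0.114], [-0.114, 0.003, -0.993]]
force: [0.5, 1.1, -3.3]
grip_width: 0.0248
```

```bash
python3 st.py
```

```text
12.725 [0.5416 0.0011 0.1262] 0.024847226289178008 F tool [1.4799 0.4787 3.1569] M tool [-0.0236  0.1437 -0.027 ] 
 [[-0.0204  0.9998  0.0051]
 [ 0.9933  0.0209 -0.1138]
 [-0.1139  0.0027 -0.9935]]
```

Call:
play_rows(series=[{"slide": [0.15, 0, 0], "twist": [0, 0, 0]}, {"slide": [0.3, 0, 0], "twist": [0, 0, 0]}, {"slide": [0.45, 0, 0], "twist": [0, 0, 0]}, {"slide": [0.5, 0, 0], "twist": [0, 0, 0]}])

```text
time: 13.22
eef_pos: [0.5413, 0.0163, 0.1244]
ee_rot: [[-0.021, 1.0, 0.005], [0.993, 0.021, -0.114], [-0.114, 0.003, -0.994]]
force: [0.2, 0.3, -2.8]
grip_width: 0.0247
```

```bash
python3 st.py
```

```text
13.225 [0.5413 0.0163 0.1244] 0.024748540039584557 F tool [0.6288 0.1683 2.7013] M tool [-0.0148  0.0677  0.0038] 
 [[-0.0206  0.9998  0.0051]
 [ 0.9933  0.021  -0.1136]
 [-0.1137  0.0028 -0.9935]]
```

Call:
play_rows(series=[{"slide": [0.2, 0, 0], "twist": [0, 0, 0]}, {"slide": [0.5, 0, 0], "twist": [0, 0, 0]}, {"slide": [0.8, 0, 0], "twist": [0, 0, 0]}, {"slide": [1.1, 0, 0], "twist": [0, 0, 0]}, {"slide": [1.4, 0, 0], "twist": [0, 0, 0]}, {"slide": [1.4, 0, 0], "twist": [0, 0, 0]}])

```text
time: 13.98
eef_pos: [0.5404, 0.0583, 0.1196]
ee_rot: [[-0.021, 1.0, 0.005], [0.993, 0.022, -0.114], [-0.114, 0.003, -0.994]]
force: [0.8, -0.4, -3.3]
grip_width: 0.025
```

```bash
python3 st.py
python3 - <<'E'
from h import *
a=env.get_image("wrist");b=env.get_image("side");c=env.get_image("scene")
o=np.zeros((600,800,3),np.uint8)
o[:300,:400]=cv2.resize(a,(400,300),interpolation=3)
o[300:,:400]=cv2.resize(b[60:225,150:370],(400,300),interpolation=3)
o[:300,400:]=cv2.resize(c[120:240,210:370],(400,300),interpolation=3)
o[300:,400:]=cv2.resize(c[170:290,350:510],(400,300),interpolation=3)
cv2.imwrite("pics/g2.png",o)
E
```

```text
13.975 [0.5404 0.0583 0.1196] 0.02502550615191628 F tool [0.0084 0.7954 3.3067] M tool [-0.0098  0.1168 -0.0062] 
 [[-0.0213  0.9998  0.005 ]
 [ 0.9933  0.0217 -0.1137]
 [-0.1138  0.0026 -0.9935]]
```

View pics/g2.png

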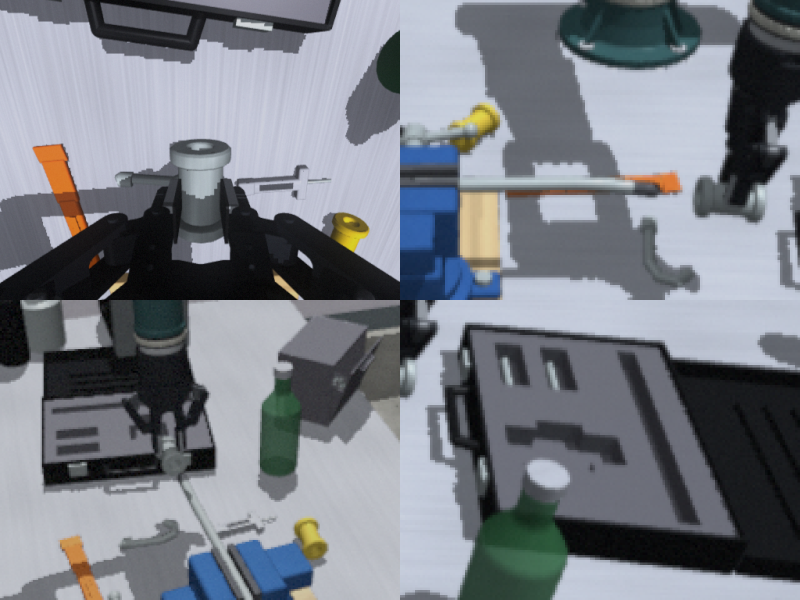

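Weight is off the rod and in the jaws (wrist crop (200,170)); rod end is free. Lift, level, and look at the case from above.

Call:
play_rows(series=[{"slide": [0.4, 0, -0.8], "twist": [0, 0.1, 0]}, {"slide": [0.9, 0, -1.9], "twist": [0, 0.3, 0]}, {"slide": [1.5, 0, -3], "twist": [0, 0.5, 0]}, {"slide": [2.1, -0.03, -4.2], "twist": [0, 0.8, 0]}, {"slide": [2.7, -0.05, -5.3], "twist": [0, 1, 0]}, {"slide": [3.3, -0.07, -6.1], "twist": [0, 1.09, 0]}, {"slide": [3.3, -0.07, -6.4], "twist": [0, 1.09, 0]}, {"slide": [3.3, -0.07, -6.4], "twist": [0, 1.09, 0]}, {"slide": [3.3, -0.07, -6.4], "twist": [0, 1.09, 0]}])

```text
time: 15.25
eef_pos: [0.5351, 0.1768, 0.2977]
ee_rot: [[-0.019, 1.0, 0.0], [1.0, 0.019, -0.001], [-0.001, 0.0, -1.0]]
force: [-1.3, 0.3, -3.6]
grip_width: 0.025
```

```bash
python3 st.py
python3 - <<'E'
from h import *
a=env.get_image("wrist");cv2.imwrite("pics/w3raw.png",a)
cv2.imwrite("pics/w3.png",cv2.resize(a,(800,600),interpolation=3))
import pickle;pickle.dump(env.camera_model("wrist"),open("cm3.pkl","wb"))
for r in env.look_for("wrist","pocket"):print(r["score"],np.array(r["bbox"])*[512,384,512,384])
E
```

```text
15.25 [0.5351 0.1768 0.2977] 0.025043803992552054 F tool [ 0.3635 -1.3142  3.5978] M tool [ 0.0002  0.0131 -0.0037] 
 [[-0.0194  0.9998  0.0004]
 [ 0.9998  0.0194 -0.0009]
 [-0.0009  0.0004 -1.    ]]
0.9 [108.6976   1.3824 372.8896 180.096 ]
```

View pics/w3.png

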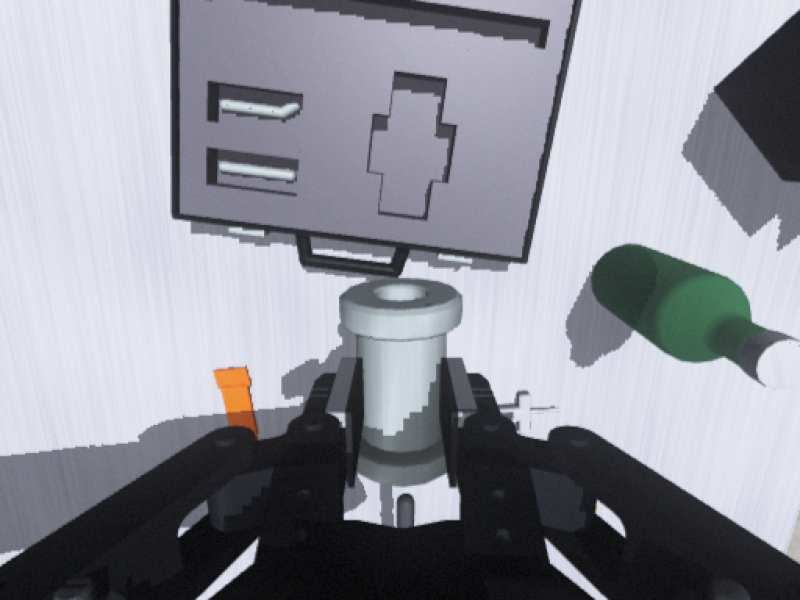

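Wrist view: cross pocket, scoop ends (395,71)-(447,79) and (378,212)-(427,219), pocket sides (374,114)-(367,175) and (456,125)-(446,183).

Run:
```python
from h import *
np.set_printoptions(precision=4,suppress=True)
f=lambda p:at_z("wrist",p[0]*.64,p[1]*.64,.04)[:2]
S=[f(p) for p in((395,71),(447,79),(427,219),(378,212))];P=[f(p) for p in((374,114),(456,125),(446,183),(367,175))]
for Q in(S,P):
  Q=np.array(Q);c=Q.mean(0);e1=(Q[1]+Q[2]-Q[0]-Q[3])/2;e2=(Q[0]+Q[1]-Q[2]-Q[3])/2
  print(c,np.linalg.norm(e1),np.linalg.norm(e2),np.degrees(np.arctan2(e1[1],e1[0])),np.degrees(np.arctan2(e2[1],e2[0]))-90)
```

```text
[0.5417 0.2544] 0.041490245634890593 0.10999792236299855 -6.963282264666974 -6.412941750904508
[0.5412 0.253 ] 0.0660055561989945 0.046808353007373155 -5.319005135648994 -7.117409022833613
```

Run:
```python
from h import *
np.set_printoptions(precision=4,suppress=True)
print("bore end",at_z("wrist",400*.64,292*.64,.2977),"bottle base",at_z("wrist",620*.64,275*.64,0.0),at_z("wrist",775*.64,360*.64,.2))
```

```text
bore end [0.5342 0.2066 0.2977] bottle base [0.7462 0.1419 0.    ] [0.7451 0.1429 0.2   ]
```

Call:
play_rows(series=[{"slide": [0.3, 0.03, 0], "twist": [0, 0, -1.5]}, {"slide": [0.6, 0.06, 0.2], "twist": [0, 0, -3]}, {"slide": [0.9, 0.09, 0.6], "twist": [0, 0, -4.5]}, {"slide": [1.2, 0.12, 1], "twist": [0, 0, -6]}, {"slide": [1.5, 0.15, 1.5], "twist": [0, 0, -7.5]}, {"slide": [1.8, 0.18, 2], "twist": [0, 0, -9]}, {"slide": [2.1, 0.21, 2.5], "twist": [0, 0, -10.5]}, {"slide": [2.4, 0.24, 3], "twist": [0, 0, -12]}, {"slide": [2.56, 0.26, 3.6], "twist": [0, 0, -13.2]}, {"slide": [2.56, 0.26, 4.2], "twist": [0, 0, -13.72]}, {"slide": [2.56, 0.26, 4.5], "twist": [0, 0, -13.72]}, {"slide": [2.56, 0.26, 4.5], "twist": [0, 0, -13.72]}, {"slide": [2.56, 0.26, 4.5], "twist": [0, 0, -13.72]}])

```text
time: 16.98
eef_pos: [0.5425, 0.2546, 0.1651]
ee_rot: [[-0.993, 0.114, 0.004], [0.114, 0.993, 0.001], [-0.004, 0.001, -1.0]]
force: [0.3, -0.1, -2.8]
grip_width: 0.0249
```

```bash
python3 st.py
python3 - <<'E'
from h import *
a=env.get_image("wrist");cv2.imwrite("pics/w4raw.png",a)
b=env.get_image("side")
o=np.zeros((600,800,3),np.uint8)
o[:480,:640]=cv2.resize(a,(640,480),interpolation=3)
o[440:,600:]=cv2.resize(b[70:170,170:295],(200,160),interpolation=3)
cv2.imwrite("pics/w4.png",o)
E
```

```text
16.975 [0.5425 0.2546 0.1651] 0.02492841716868908 F tool [-0.2909 -0.1195  2.7965] M tool [ 0.007  -0.0167  0.052 ] 
 [[-0.9935  0.114   0.0043]
 [ 0.114   0.9935  0.0007]
 [-0.0042  0.0012 -1.    ]]
```

View pics/w4.png

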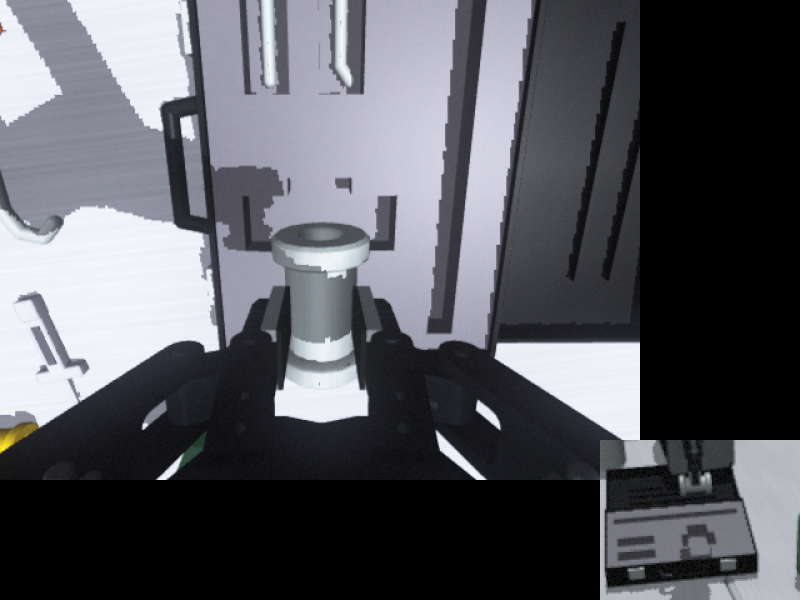

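Wrist view (×1.25): scoop ends at columns 245 and 396, its upper edge at row 195, all square with the jaws. Pocket end is at row ~180. Convert to tool-frame offsets.

Run:
```python
from h import *
np.set_printoptions(precision=2,suppress=True)
s=env.sense();R=np.array(s["ee_rot"]);p=np.array(s["eef_pos"])
for q,z in(((245,195),.04),((396,195),.04),((247,249),.0153),((394,249),.0153),((247,249),.04),((394,249),.04),((289,180),.04),((352,180),.04)):
  print(q,z,1000*(R.T@(at_z("wrist",q[0]/1.25,q[1]/1.25,z)-p)))
d=1000*(R.T@(np.array([.5415,.2538,.037])-p));print(d)
print("bore",1000*(R.T@(at_z("wrist",320/1.25,237/1.25,p[2])-p)))
a=cv2.imread("pics/w4raw.png")[130:205,180:335]
```

```text
(245, 195) 0.04 [ 22.83 -54.77 125.28]
(396, 195) 0.04 [ 22.73  54.72 125.44]
(247, 249) 0.0153 [-26.59 -60.67 150.21]
(394, 249) 0.0153 [-26.72  60.5  150.38]
(247, 249) 0.04 [-18.43 -55.63 125.48]
(394, 249) 0.04 [-18.56  55.51 125.63]
(289, 180) 0.04 [ 33.67 -22.61 125.27]
(352, 180) 0.04 [ 33.63  22.55 125.34]
[  1.58  -1.26 128.46]
bore [28.08 -0.15 -0.13]
```

Call:
play_rows(series=[{"slide": [0.045, -0.01, 0.6], "twist": [0, 0, 0]}, {"slide": [0.045, -0.01, 1.4], "twist": [0, 0, 0]}, {"slide": [0.045, -0.01, 2.2], "twist": [0, 0, 0]}, {"slide": [0.045, -0.01, 2.9], "twist": [0, 0, 0]}, {"slide": [0.045, -0.01, 3.3], "twist": [0, 0, 0]}, {"slide": [0.045, -0.01, 3.3], "twist": [0, 0, 0]}, {"slide": [0.045, -0.01, 3.3], "twist": [0, 0, 0]}])

```text
time: 17.95
eef_pos: [0.5416, 0.2548, 0.0662]
ee_rot: [[-0.994, 0.113, 0.005], [0.113, 0.994, 0.001], [-0.005, 0.001, -1.0]]
force: [-0.2, -0.1, -2.2]
grip_width: 0.025
```

```bash
python3 st.py
python3 - <<'E'
from h import *
s=env.sense();R=np.array(s["ee_rot"]);p=np.array(s["eef_pos"])
a=env.get_image("wrist");cv2.imwrite("pics/w5.png",cv2.resize(a,(800,600),interpolation=3))
E
```

```text
17.95 [0.5416 0.2548 0.0662] 0.025035983839412346 F tool [ 0.2189 -0.1253  2.2175] M tool [-0.0236 -0.0361  0.0049] 
 [[-0.9936  0.1132  0.0046]
 [ 0.1132  0.9936  0.0008]
 [-0.0045  0.0013 -1.    ]]
```

View pics/w5.png

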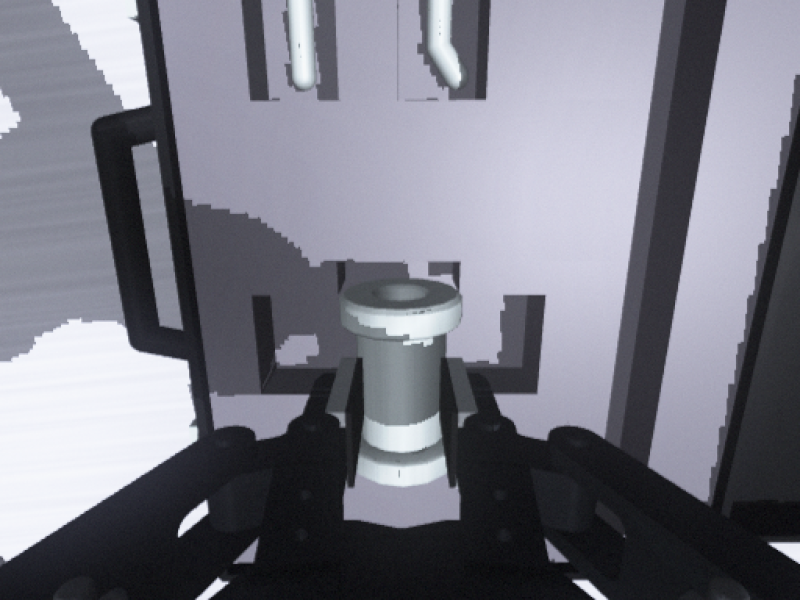

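Wrist view: pocket end corners at (338,262) and (461,262), scoop 253–545 × 295–394, weight flange 340–462. It is laterally centred. Check the lengthwise offset.

Run:
```python
from h import *
np.set_printoptions(precision=2,suppress=True)
s=env.sense();R=np.array(s["ee_rot"]);p=np.array(s["eef_pos"])
for q in((338,262),(461,262),(253,295),(545,295),(262,394),(540,394)):
  print(q,1000*(R.T@(at_z("wrist",q[0]*.64,q[1]*.64,.04)-p)))
```

```text
(338, 262) [ 33.61 -23.42  26.35]
(461, 262) [33.57 22.64 26.42]
(253, 295) [ 20.76 -56.39  26.36]
(545, 295) [20.64 55.23 26.54]
(262, 394) [-21.32 -56.49  26.57]
(540, 394) [-21.49  56.81  26.76]
```

Call:
play_rows(series=[{"slide": [-0.01, -0.01, 0.2], "twist": [0, 0, 0]}, {"slide": [-0.01, -0.01, 0.45], "twist": [0, 0, 0]}, {"slide": [-0.01, -0.01, 0.65], "twist": [0, 0, 0]}, {"slide": [-0.01, -0.01, 0.8], "twist": [0, 0, 0]}, {"slide": [-0.01, -0.01, 0.9], "twist": [0, 0, 0]}, {"slide": [-0.01, -0.01, 0.95], "twist": [0, 0, 0]}, {"slide": [-0.01, -0.01, 0.95], "twist": [0, 0, 0]}])

```text
time: 18.88
eef_pos: [0.5413, 0.2542, 0.0367]
ee_rot: [[-0.994, 0.113, 0.003], [0.113, 0.994, 0.0], [-0.003, 0.001, -1.0]]
force: [-0.7, -0.1, -3.8]
grip_width: 0.0248
```

```bash
python3 st.py
```

```text
18.875 [0.5413 0.2542 0.0367] 0.024813660286175404 F tool [ 0.7367 -0.1412  3.7933] M tool [ 0.0038  0.0468 -0.0374] 
 [[-0.9936  0.1133  0.0029]
 [ 0.1133  0.9936  0.0002]
 [-0.0028  0.0005 -1.    ]]
```

Still hanging free at 36.7 mm; down in 0.5–1 mm steps until the floor bears.

Call:
play_rows(series=[{"slide": [0, 0, 0.02], "twist": [0, 0, 0]}, {"slide": [0, 0, 0.04], "twist": [0, 0, 0]}, {"slide": [0, 0, 0.05], "twist": [0, 0, 0]}, {"slide": [0, 0, 0.05], "twist": [0, 0, 0]}])

```text
time: 19.38
eef_pos: [0.5413, 0.2542, 0.0352]
ee_rot: [[-0.994, 0.113, 0.003], [0.113, 0.994, 0.0], [-0.003, 0.0, -1.0]]
force: [-0.2, 0.2, -3.4]
grip_width: 0.0249
```

```bash
python3 st.py
```

```text
19.375 [0.5413 0.2542 0.0352] 0.02490054443379854 F tool [0.2399 0.1748 3.3896] M tool [-0.007  -0.0043 -0.0023] 
 [[-0.9936  0.1132  0.0029]
 [ 0.1132  0.9936  0.0002]
 [-0.0028  0.0005 -1.    ]]
```

Call:
play_rows(series=[{"slide": [0, 0, 0.02], "twist": [0, 0, 0]}, {"slide": [0, 0, 0.035], "twist": [0, 0, 0]}, {"slide": [0, 0, 0.035], "twist": [0, 0, 0]}])

```text
time: 19.75
eef_pos: [0.5414, 0.2543, 0.035]
ee_rot: [[-0.994, 0.113, 0.003], [0.113, 0.994, 0.0], [-0.003, 0.001, -1.0]]
force: [-2.4, -0.9, 1.5]
grip_width: 0.0251
```

```bash
python3 st.py
```

```text
19.75 [0.5414 0.2543 0.035 ] 0.025097490343227172 F tool [ 2.2775 -1.1931 -1.5408] M tool [ 0.192   0.3735 -0.0183] 
 [[-0.9936  0.1132  0.0034]
 [ 0.1132  0.9936  0.0003]
 [-0.0034  0.0007 -1.    ]]
```

The floor now bears the weight with the TCP at 35 mm, as it should. Release partway.

Call:
play_rows(series=[{"slide": [0, 0, 0], "twist": [0, 0, 0]}, {"slide": [0, 0, 0], "twist": [0, 0, 0]}, {"slide": [0, 0, 0], "twist": [0, 0, 0]}, {"slide": [0, 0, 0], "twist": [0, 0, 0]}, {"slide": [0, 0, 0], "twist": [0, 0, 0]}, {"slide": [0, 0, 0], "twist": [0, 0, 0]}], gripper=0.2, newtons=20)

```text
time: 20.5
eef_pos: [0.5413, 0.2542, 0.0341]
ee_rot: [[-0.994, 0.113, 0.003], [0.113, 0.994, 0.0], [-0.003, 0.001, -1.0]]
force: [0.2, 0.7, -0.0]
grip_width: 0.0509
```

Call:
play_rows(series=[{"slide": [0, 0, -0.3], "twist": [0, 0, 0]}, {"slide": [0, 0, -0.8], "twist": [0, 0, 0]}, {"slide": [0, 0, -1.6], "twist": [0, 0, 0]}, {"slide": [0, 0, -2.6], "twist": [0, 0, 0]}, {"slide": [0, 0, -3.8], "twist": [0, 0, 0]}, {"slide": [0, 0, -5], "twist": [0, 0, 0]}, {"slide": [0, 0, -5], "twist": [0, 0, 0]}, {"slide": [0, 0, -5], "twist": [0, 0, 0]}])

```text
time: 21.5
eef_pos: [0.5407, 0.2542, 0.1844]
ee_rot: [[-0.994, 0.113, 0.003], [0.113, 0.994, 0.0], [-0.003, 0.001, -1.0]]
force: [0.2, -0.4, -1.1]
grip_width: 0.0514
```

```bash
python3 st.py
python3 - <<'E'
from h import *
a=env.get_image("wrist");b=env.get_image("side");c=env.get_image("scene")
o=np.zeros((600,800,3),np.uint8)
o[:300,:400]=cv2.resize(a,(400,300),interpolation=3)
o[300:,:400]=cv2.resize(b[70:175,165:305],(400,300),interpolation=3)
o[:300,400:]=cv2.resize(c[170:290,350:510],(400,300),interpolation=3)
o[300:,400:]=cv2.resize(c,(400,300),interpolation=3)
cv2.imwrite("pics/end.png",o)
E
```

```text
21.5 [0.5407 0.2542 0.1844] 0.05139831045811505 F tool [-0.2147 -0.3406  1.1176] M tool [-0.0377  0.0155  0.0379] 
 [[-0.9936  0.1132  0.0032]
 [ 0.1132  0.9936  0.0003]
 [-0.0031  0.0006 -1.    ]]
```

View pics/end.png

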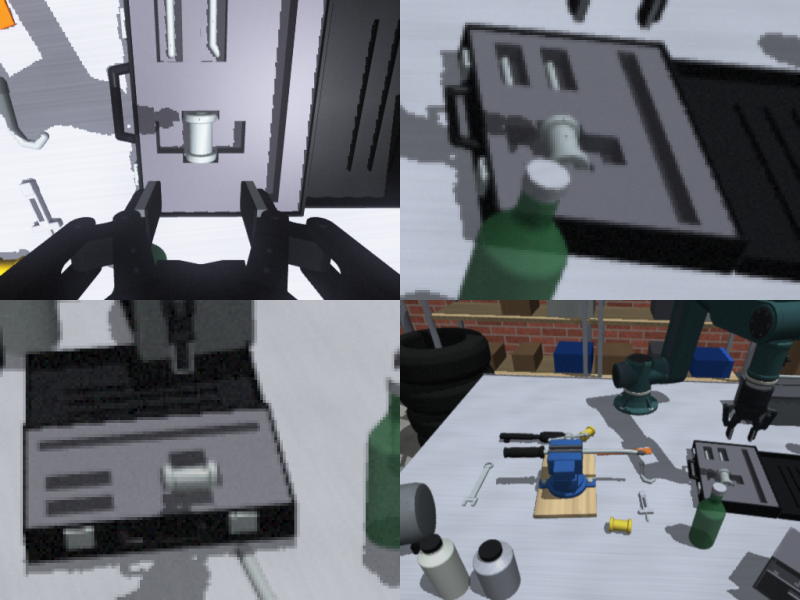

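The weight lies squarely in its pocket (wrist crop (200,137)), the gripper is clear, and everything else is where it was.

```bash
python3 -c "
from plant import env
print(env.finish_job())"
```

```text
the job is handed in; nothing more can be done
None
```

The sliding weight is off the rod and lying in its pocket in the open case. The job was handed in at about 21.6 s of the 58 s allowed.

- **Drawing off:** I gripped the waist at 40 N and followed the bend by feel; it runs mostly downward with a little toward +x. The readings after each step showed 2 to 5 N at the wrist, and about 3.5 N of that is the weight itself. I only read forces between steps, so a brief peak within a step would not have shown.
- **Placing:** I lowered the weight until the pocket floor bore it, with the tool centre at 35 mm as it should be, and only then let go.
- **Last checks:** The final pictures show the weight square in the pocket and the gripper about 150 mm above it, touching nothing. The rod is empty, and the yellow look-alikes and other items appear where they were.
- **Disagreement:** The gripper read 25 to 26 mm on the 30 mm waist. The pictures showed a centred grip and the weight did not slip, so I put it down to soft pads.

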